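# Check the pink wax block and stop its cooling lane

### The job

On the cold plate, check that the pink wax block has set by resting the fingertips lightly on its top for about a second, without pressing it hard, lifting it or shifting it. Then stop the cooling of its lane: press the green key in the pink block's own lane fully down, where it stays. Do not touch the other blocks, press the other keys or move the jar, and draw the hand back clear.

Things in the scene. Friction and masses are not known exactly. Their poses are not given: they have to be found in the camera images.
- plate: The cold plate: cream flat appliance, 220 (x) by 330 mm (y), fixed, its top 60 mm above the counter. Origin on the counter; x away from the robot, y left, z up. Four lanes centred at y = +105, +35, -35, -105 mm; in each a green latching key at x = -65 mm (robot side) and a sprung aluminium pad, 60 x 52 mm, top 70 mm above the counter, at x = +25 mm, carrying one block.
- pink: The pink wax block: slotted pink cassette, 42 (x) by 28 mm, on a smaller steel mould; 18 mm high in all, loose, about 50 g. Origin at the centre of its underside, z up; flat top 18 mm above it. It lies on the pad of any one lane, within 6 mm of its centre and 0.2 rad of square. The pad under it yields straight down under a light push: starts at about 1 N, meets its stop after 8 mm at about 8 N.
- key0_top (a point): Centre of the top face of the green key of the first lane (leftmost, plate y = +105 mm); axes parallel to the plate's. The key is 30 x 34 mm and stands 12 mm proud of the plate's top when up.
- key0 (a joint): How far the key of the first lane (leftmost, plate y = +105 mm) is down, in m: 0 up, 0.007 fully down. It slides straight down against about 3 N of friction and stays where it is left.
- key1_top (a point): Centre of the top face of the green key of the second lane (plate y = +35 mm); axes parallel to the plate's. The key is 30 x 34 mm and stands 12 mm proud of the plate's top when up.
- key1 (a joint): How far the key of the second lane (plate y = +35 mm) is down, in m: 0 up, 0.007 fully down. It slides straight down against about 3 N of friction and stays where it is left.
- key2_top (a point): Centre of the top face of the green key of the third lane (plate y = -35 mm); axes parallel to the plate's. The key is 30 x 34 mm and stands 12 mm proud of the plate's top when up.
- key2 (a joint): How far the key of the third lane (plate y = -35 mm) is down, in m: 0 up, 0.007 fully down. It slides straight down against about 3 N of friction and stays where it is left.
- key3_top (a point): Centre of the top face of the green key of the fourth lane (rightmost, plate y = -105 mm); axes parallel to the plate's. The key is 30 x 34 mm and stands 12 mm proud of the plate's top when up.
- key3 (a joint): How far the key of the fourth lane (rightmost, plate y = -105 mm) is down, in m: 0 up, 0.007 fully down. It slides straight down against about 3 N of friction and stays where it is left.
- yellow: The yellow wax block, like the pink one but for its yellow cassette (42 x 28 x 18 mm, loose, origin at the centre of its underside), on the pad of another lane; to be left alone.
- blue: The blue wax block, like the pink one but for its blue cassette (42 x 28 x 18 mm, loose, origin at the centre of its underside), on the pad of another lane; to be left alone.
- white: The white wax block, like the pink one but for its white cassette (42 x 28 x 18 mm, loose, origin at the centre of its underside), on the pad of another lane; to be left alone.
- jar: A lidded amber specimen jar with a white cap, 54 mm in diameter and 75 mm tall, loose on the counter to the right of the plate; origin at the centre of its underside; to be left alone.
There are look-alikes about, which are no part of the job. Several things have the shape of the pink; the one meant has the colours described above.

How it is judged:
On the way, in this order (a step that is already met when the one before it is completed fails the run):
1. the fingers rest lightly on the pink block (contact force between the fingers and pink above 0.3 N), for 0.3 s.
2. the key of the pink block's lane is pressed down (((y of pink in the frame of key0_top between -0.03 and 0.03 m and value of joint key0 above 0.005 m) or (y of pink in the frame of key1_top between -0.03 and 0.03 m and value of joint key1 above 0.005 m) or (y of pink in the frame of key2_top between -0.03 and 0.03 m and value of joint key2 above 0.005 m) or (y of pink in the frame of key3_top between -0.03 and 0.03 m and value of joint key3 above 0.005 m))), for 0.1 s.
At the end, for the whole second after the job is handed in: The key in the pink block's lane is down (at least 5 of 7 mm), the other three keys are up (within 1.5 mm), the pink block is at rest and no block is more than 6 mm, nor the jar more than 10 mm, from its start (((y of pink in the frame of key0_top between -0.03 and 0.03 m and value of joint key0 above 0.005 m and value of joint each of key1, key2, key3 below 0.0015 m) or (y of pink in the frame of key1_top between -0.03 and 0.03 m and value of joint key1 above 0.005 m and value of joint each of key0, key2, key3 below 0.0015 m) or (y of pink in the frame of key2_top between -0.03 and 0.03 m and value of joint key2 above 0.005 m and value of joint each of key0, key1, key3 below 0.0015 m) or (y of pink in the frame of key3_top between -0.03 and 0.03 m and value of joint key3 above 0.005 m and value of joint each of key0, key1, key2 below 0.0015 m)) and distance of each of pink, yellow, blue, white from where it was at the start of the episode below 0.006 m and linear speed of pink below 0.02 m/s and distance of jar from where it was at the start of the episode below 0.01 m); the robot touches nothing.
It fails at once if the pink block is pushed hard (over 15 N) instead of touched lightly (contact force between the fingers and pink above 15 N).
It fails at once if the pink block is lifted off its pad, or shoved out of its place (more than 12 mm) (z of pink in the frame of plate above 0.076 m or distance of pink from where it was at the start of the episode above 0.012 m).
It fails at once if a key of another lane is pressed ((not (y of pink in the frame of key0_top between -0.03 and 0.03 m) and value of joint key0 above 0.002 m) or (not (y of pink in the frame of key1_top between -0.03 and 0.03 m) and value of joint key1 above 0.002 m) or (not (y of pink in the frame of key2_top between -0.03 and 0.03 m) and value of joint key2 above 0.002 m) or (not (y of pink in the frame of key3_top between -0.03 and 0.03 m) and value of joint key3 above 0.002 m)).
It fails at once if another block is touched by the robot (contact force between any of the fingers, the arm and yellow above 0.5 N or contact force between any of the fingers, the arm and blue above 0.5 N or contact force between any of the fingers, the arm and white above 0.5 N).
It fails at once if another block or the jar is moved (distance of any of yellow, blue, white from where it was at the start of the episode above 0.006 m or distance of jar from where it was at the start of the episode above 0.01 m).
It also fails if it takes over 38 s, if anything falls off the work surface, if the arm or the gripper's body presses on something with over 40 N, if the wrist force passes 120 N, or if a joint passes its speed limit or range.

### The arm

A 6-joint arm with a two-finger parallel gripper is mounted at the origin on the work surface. World frame = base frame: x ahead of the robot, y to its left, z up, the work surface at z = 0. Lengths are in m, angles in rad, forces in N, time in s.
With the tool pointing down it reaches from about 0.35 to 1 m from the base axis. Payload 7.1 kg.
Tool frame: the origin (TCP) lies on the centre line of the jaws, within the pads' length; the fingertips stand 11 mm ahead of it and the grasp point (between the pads) lies 8 mm behind it (finger_overhang is the distance from the TCP to the fingertips, in m); z points along the fingers, y is the direction in which the jaws open and shut (so a half turn about z gives the same grasp; the last joint's range is limited). The gripper opens to 85 mm and grips with 20 to 120 N. Pads are 22 mm wide; open, the fingers measure 114 mm over their backs; the gripper's body (76 mm by 85 mm) begins 54 mm behind the grasp point. The pads swing forward as they close: fully open they stand 13 mm farther back than shut.
Start: joints at [1.196, 0.423, 1.63, -0, 1.089, -0.019], TCP at [0.218, 0.586, 0.242] pointing down, gripper open.
Joint ranges: [-3, 3], [-0.9, 2.11], [0.09, 2.58], [-1.31, 4.45], [0.11, 2.69], [-2.54, 2.54]. Speed limits (rad/s): [2.39, 2.39, 3.01, 3.14, 3.14, 3.14].

### API

Orientations are given as a unit quaternion [w, x, y, z].
In Python, from station import get_state, get_image, close_job, finger_overhang gives the robot as it stands.
- The arm moves only by the tool carry_out, never from a script. Its argument "rows" is a list that holds one entry, the list of rows, each a list of 7 numbers: the shift along the tool's x, y, z in units of 0.03 m (1.0 is 0.03 m), then the turn, a rotation vector about the tool's x, y, z in units of 8 degrees (1.0 is 8 degrees), then the finger opening in mm, from 0 to 85.4. In form: [[[dx, dy, dz, ax, ay, az, grip], ...]]. A call has exactly 8 rows; each row shifts and turns the pose as measured when the row begins, along the tool's axes as they then stand; what a row does not reach is not made up. A row lasts 1/10 s, in which the tool goes at most 50 mm and 8.59 degrees, less where a joint would pass 70% of its speed; a pose out of reach is approached as far as the arm can. A call with a number of a shift or a turn outside -1 to 1 is refused whole. A call with a gripper value outside its range is refused whole. The fingers move at their own pace and stop on an object; "squeeze" is the grip in N (left out, the last holds). Time passes only in rows, so rows that do not move let the fingers close, or fill a call up. It gives the time, the measured TCP pose, the force and the opening at its end, in the units of the state.
- get_state(): the state, without advancing time (a new reading comes with each control period).
- get_image(name): name is "side" or "top" or "wrist"; returns a dict with "img" (384x512x3 uint8, blue, green, red), "depth" (384x512 float32, m along the optical axis (not along the pixel's ray), 0 where there is no reading), "vertical_fov" (degrees; the focal length in pixels is half the picture's height over the tangent of half this angle, whatever the lens; pixels are square), "cx", "cy" (the principal point, pixels), "pose" (4x4, takes a point from camera to world coordinates). Camera axes: x right, y down, z forward; pixel columns grow to the right and rows downward; lengths in m; the calibration is good to about 2 mm. A picture is of the moment at which its call begins.
- close_job(): hands the job in, once; it reports no verdict.
The state is a dict: "time_s": time; "joints": joint angles; "qvel": joint speeds; "joint_efforts": joint torques, N m; "tcp_pos": TCP position; "ee_rot": TCP orientation; "wrist_force": force on the tool from outside, world axes, zero at the start; "ft_torque": the same for the moment, N m; "gripper_width": opening from 0.0 (shut) to 1.0 (fully open).
Only numpy, scipy, OpenCV 4.12 (cv2) and the standard library are available. Lean on these libraries where they do the work, as an engineer would, in place of code of your own. Each camera call takes 0.05 s, during which the arm holds its last target.

## Working session

There is one attempt and no reset: what is moved stays moved. The work goes in short steps, Python scripts to look and compute and a tool call to move; the robot and the scene stay as the last step left them, time stands still between calls to the robot, and variables do not carry over. Pictures are saved under pics/ and viewed, and the job is handed in when it is done.

Besides the shell and the picture viewer there is one more tool, called after "Request:" by a JSON object that holds its "op" and its "data", one argument or row to a line. carry_out: Moves the arm, as the interface text tells. Its arguments: {"type":"object","properties":{"rows":{"type":"array"},"squeeze":{"type":"number"}},"required":["rows"]}

```bash
mkdir -p pics; python3 - <<'E'
from station import *
import cv2,numpy as np
s=get_state();print(s)
print(finger_overhang() if callable(finger_overhang) else finger_overhang)
for n in ("top","side"):
    d=get_image(n);cv2.imwrite(f"pics/{n}0.png",d["img"]);np.savez(f"{n}0.npz",**d)
    print(n,d["vertical_fov"],d["cx"],d["cy"],np.round(d["pose"],3).tolist())
E
```

```text
{'time_s': 0.0, 'joints': array([ 1.19604385e+00,  4.23823125e-01,  1.63070148e+00, -1.00869555e-05,
        1.08860841e+00, -1.90402259e-02]), 'qvel': array([-3.50333800e-05, -1.11375122e-03,  1.96012773e-04, -6.39581014e-04,
        1.59580847e-03, -9.70619064e-04]), 'joint_efforts': array([-2.28503537e-03, -5.57381129e+01, -2.81734675e+01, -1.36608446e-04,
        7.30683154e-03, -1.54819816e-05]), 'tcp_pos': array([0.21746649, 0.58537334, 0.24155223]), 'ee_rot': array([-1.46287853e-04,  1.76917570e-01,  9.84225371e-01, -7.56175169e-04]), 'wrist_force': array([-0.09899062, -0.13872833, -0.12985695]), 'ft_torque': array([-0.06643101, -0.05758815,  0.01296678]), 'gripper_width': 1.0059507070889369}
0.011
top 43.520505502784104 252.28108429283543 199.33036137325848 [[-0.029, -0.997, 0.069, 0.484], [-1.0, 0.029, 0.005, -0.037], [-0.007, -0.069, -0.998, 0.94], [0.0, 0.0, 0.0, 1.0]]
side 45.72970478208894 254.5123869625276 186.00459572486085 [[0.863, -0.255, 0.436, 0.184], [-0.505, -0.392, 0.769, -0.686], [-0.025, -0.884, -0.467, 0.457], [0.0, 0.0, 0.0, 1.0]]
```

View pics/top0.png

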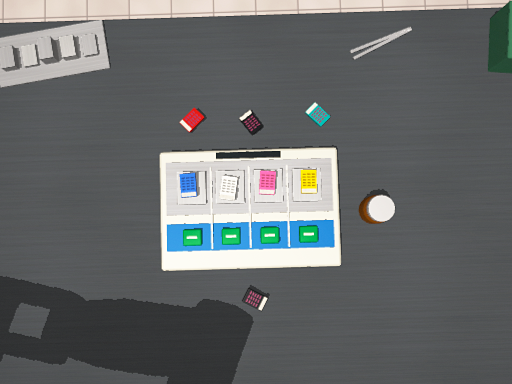

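View pics/side0.png

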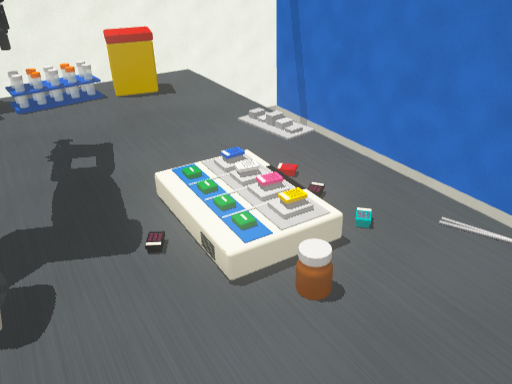

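Candidates in the top view: the bright pink block on the plate at (268,181), and look-alikes off the plate: dark pink at (251,122), dark pink at (256,299) and red at (192,120). I choose (268,181), which is in the third lane with its key at (270,235). Next I check it in a close crop and measure it.

```bash
cat > h.py <<'E'
import numpy as np,cv2
def load(n): return dict(np.load(n))
def ray(d,u,v):
    f=d["img"].shape[0]/2/np.tan(np.radians(float(d["vertical_fov"]))/2)
    P=d["pose"];return P[:3,3],P[:3,:3]@np.array([(u-d["cx"])/f,(v-d["cy"])/f,1])
def onz(d,u,v,z):
    o,r=ray(d,u,v);return o+r*(z-o[2])/r[2]
def blobs(d,lo,hi,amin=20):
    m=cv2.inRange(cv2.cvtColor(d["img"],cv2.COLOR_BGR2HSV),lo,hi)
    m=cv2.morphologyEx(m,cv2.MORPH_CLOSE,np.ones((3,3)))
    out=[]
    for c in cv2.findContours(m,cv2.RETR_EXTERNAL,cv2.CHAIN_APPROX_NONE)[0]:
        if cv2.contourArea(c)>amin: out.append((cv2.minAreaRect(c),c))
    return out
def two(a,b):
    (o,r),(p,s)=a,b
    t=np.linalg.lstsq(np.stack([r,-s],1),p-o,rcond=None)[0]
    A=o+r*t[0];B=p+s*t[1];return (A+B)/2,np.linalg.norm(A-B)
E
python3 - <<'E'
from h import *
for n in("top0","side0"):
    d=load(n+".npz");print(n)
    for nm,lo,hi in(("pink",(155,120,90),(172,255,255)),("green",(65,120,80),(82,255,255)),("yellow",(22,150,120),(35,255,255)),("blueS",(104,150,60),(125,255,255))):
        for r,c in blobs(d,lo,hi):
            u,v=r[0]; z={"green":.072}.get(nm,.088)
            dep=d["depth"][int(v),int(u)]; o,k=ray(d,u,v)
            print(nm,np.round(r[0],1),np.round(r[1],1),round(r[2]),"onz",np.round(onz(d,u,v,z),4),"dep",np.round(o+k*dep,4))
d=load("top0.npz")
cv2.imwrite("pics/crop1.png",cv2.resize(d["img"][140:280,150:350],None,fx=4,fy=4,interpolation=cv2.INTER_CUBIC))
# cream plate outline
m=cv2.inRange(cv2.cvtColor(d["img"],cv2.COLOR_BGR2HSV),(15,10,150),(35,90,255));m[:140]=0
c=max(cv2.findContours(cv2.morphologyEx(m,cv2.MORPH_CLOSE,np.ones((5,5))),0,1)[0],key=cv2.contourArea)
r=cv2.minAreaRect(c);print(r);B=np.array([onz(d,*p,.06) for p in cv2.boxPoints(r)]);print(B.round(4),B.mean(0),np.linalg.norm(np.diff(B,axis=0),axis=1))
E
```

```text
top0
pink [253.2 298.6] [11.6 11.6] 27 onz [ 0.3687 -0.0299  0.088 ] dep [ 0.359  -0.0292  0.0164]
pink [267.2 179.6] [15.4 18. ] 3 onz [ 0.5772 -0.0609  0.088 ] dep [ 0.5771 -0.0608  0.0889]
pink [251.4 123. ] [12.  11.7] 50 onz [ 0.6801 -0.0357  0.088 ] dep [ 0.6971 -0.0356  0.0141]
green [192. 237.] [16. 18.] 90 onz [0.4792 0.0772 0.072 ] dep [0.4792 0.0772 0.0721]
green [230.5 236. ] [16. 17.] 90 onz [0.4789 0.0079 0.072 ] dep [0.479  0.0078 0.0734]
green [269.5 235. ] [16. 17.] 90 onz [ 0.4787 -0.0623  0.072 ] dep [ 0.4787 -0.0624  0.0707]
green [308.  233.5] [15. 18.] 90 onz [ 0.4794 -0.1316  0.072 ] dep [ 0.4794 -0.1313  0.0748]
green [509.  29.] [58.  4.] 90 onz [ 0.8451 -0.5162  0.072 ] dep [ 0.8419 -0.512   0.0795]
yellow [308.5 179. ] [18. 15.] 90 onz [ 0.5761 -0.1343  0.088 ] dep [ 0.5765 -0.1347  0.0842]
blueS [187.8 184.4] [22.5 15.3] 86 onz [0.5729 0.0807 0.088 ] dep [0.5731 0.081  0.0853]
side0
pink [269.  178.1] [10.1 25.8] 77 onz [ 0.566  -0.0658  0.088 ] dep [ 0.5675 -0.0634  0.0866]
green [243.4 217.9] [12.  21.2] 72 onz [ 0.4739 -0.1358  0.072 ] dep [ 0.4745 -0.1
[... 757 characters left out ...]
1 91.9] [ 5.2 32. ] 86 onz [0.2577 0.8159 0.088 ] dep [0.2631 0.927  0.0607]
blueS [50. 85.] [ 8. 16.] 90 onz [0.3338 0.855  0.088 ] dep [0.344  0.9603 0.0628]
blueS [67. 82.] [ 8. 14.] 90 onz [0.3858 0.861  0.088 ] dep [0.3994 0.9656 0.063 ]
blueS [83.5 79.5] [ 7. 15.] 90 onz [0.4371 0.8615 0.088 ] dep [0.4546 0.9689 0.0624]
blueS [394. 107.] [214. 234.] 90 onz [1.0397 0.0986 0.088 ] dep [ 2.0608  1.0345 -0.3523]
((249.1765899658203, 208.7402801513672), (118.53742980957031, 179.5790252685547), 88.37885284423828)
[[ 0.6374  0.1389  0.06  ]
 [ 0.6369 -0.1927  0.06  ]
 [ 0.4199 -0.1898  0.06  ]
 [ 0.42    0.1362  0.06  ]] [ 0.52856118 -0.0268404   0.06      ] [0.33158729 0.21705886 0.32596921]
```

View pics/crop1.png

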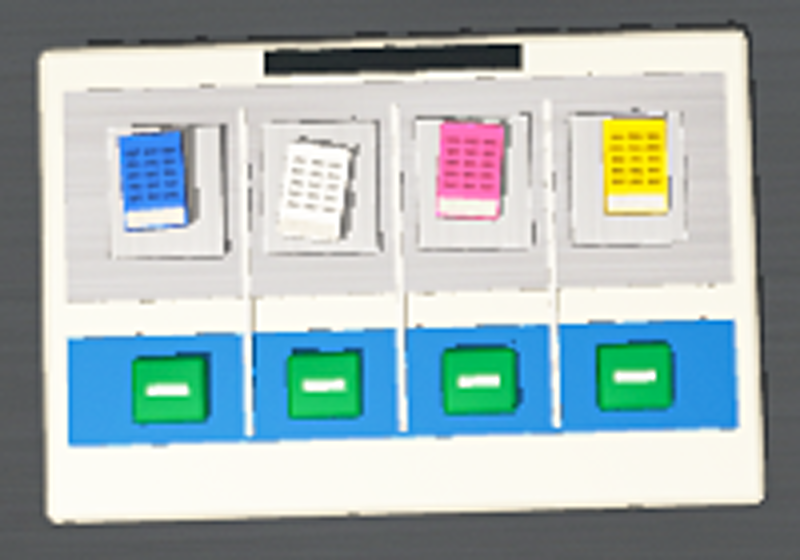

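The crop confirms the bright pink cassette with its white tab, in the third lane from the left between white and yellow; its green key is directly below. Measured: pink top about (0.572, -0.061, 0.088), key2 top about (0.478, -0.063, 0.072). These fit the given heights and the 70 mm pitch. Now I turn square, close the fingers and approach at height.

Request:
{"op": "carry_out", "data": {
  "rows": [
    [[0,0,0,0,0,-0.85,0],[0,0,0,0,0,-0.85,0],[0,0,0,0,0,-0.85,0],[-0.5,-0.9,0,0,0,0,0],[-0.5,-0.9,0,0,0,0,0],[-0.5,-0.9,0,0,0,0,0],[-0.5,-0.9,0,0,0,0,0],[-0.5,-0.9,0,0,0,0,0]]
  ],
  "squeeze": 20
}}

```text
time_s: 0.9
tcp_pos: [0.294, 0.4485, 0.2382]
ee_rot: [-0.002, -0.011, 1.0, -0.003]
wrist_force: [0.3, -0.8, 0.3]
gripper_width: -0.001
```

Request:
{"op": "carry_out", "data": {
  "rows": [
    [[-0.5,-0.9,0,0,0,0,0],[-0.5,-0.9,0,0,0,0,0],[-0.5,-0.9,0,0,0,0,0],[-0.5,-0.9,0,0,0,0,0],[-0.5,-0.9,0,0,0,0,0],[-0.5,-0.9,0,0,0,0,0],[-0.5,-0.9,0,0,0,0,0],[-0.5,-0.9,0,0,0,0,0]]
  ]
}}

```text
time_s: 1.7
tcp_pos: [0.421, 0.2246, 0.2374]
ee_rot: [-0.003, -0.011, 1.0, -0.004]
wrist_force: [-0.3, 1.4, 0.3]
gripper_width: 0.003
```

Request:
{"op": "carry_out", "data": {
  "rows": [
    [[-0.5,-0.9,0,0,0,0,0],[-0.5,-0.9,0,0,0,0,0],[-0.5,-0.9,0,0,0,0,0],[-0.5,-0.9,0,0,0,0,0],[-0.5,-0.9,0,0,0,0,0],[-0.5,-0.9,0,0,0,0,0],[-0.5,-0.9,0,0,0,0,0],[0,0,0,0,0,0,0]]
  ]
}}

```text
time_s: 2.5
tcp_pos: [0.5337, 0.0263, 0.2366]
ee_rot: [-0.004, -0.01, 1.0, -0.005]
wrist_force: [1.2, -0.6, 0.0]
gripper_width: -0.002
```

Request:
{"op": "carry_out", "data": {
  "rows": [
    [[-0.25,-0.58,0,0,0,0,0],[-0.25,-0.58,0,0,0,0,0],[-0.25,-0.58,0.3,0,0,0,0],[-0.25,-0.58,0.5,0,0,0,0],[-0.25,-0.58,0.6,0,0,0,0],[0,0,0.6,0,0,0,0],[0,0,0.6,0,0,0,0],[0,0,0.4,0,0,0,0]]
  ]
}}

```text
time_s: 3.3
tcp_pos: [0.5712, -0.0606, 0.1437]
ee_rot: [-0.005, -0.009, 1.0, -0.004]
wrist_force: [-0.6, 0.4, -0.4]
gripper_width: -0.002
```

```bash
python3 - <<'E'
from station import *
from h import *
s=get_state();print(s["tcp_pos"],s["ee_rot"],s["wrist_force"])
ims=[]
for n in ("top","side","wrist"):
    d=get_image(n);np.savez(f"{n}1.npz",**d);ims.append(d["img"])
    print(n,[(np.round(r[0],1),np.round(r[1],1)) for r,c in blobs(d,(155,120,90),(172,255,255))])
cv2.imwrite("pics/a1.png",np.vstack([np.hstack([cv2.resize(ims[0][130:280,150:350],(400,300)),cv2.resize(ims[1][100:250,150:350],(400,300))]),np.hstack([cv2.resize(ims[2],(400,300)),np.zeros((300,400,3),np.uint8)])]))
E
```

```text
[ 0.57118061 -0.06061117  0.14368764] [-0.00514123 -0.00921481  0.99993693 -0.00384595] [-0.59288145  0.39351009 -0.4010898 ]
top []
side [(array([269.1, 178.5]), array([10.2, 25.7]))]
wrist [(array([256.7, 224.5]), array([41.6, 44.9])), (array([260.5, 188.7]), array([39.4,  2.5]))]
```

View pics/a1.png

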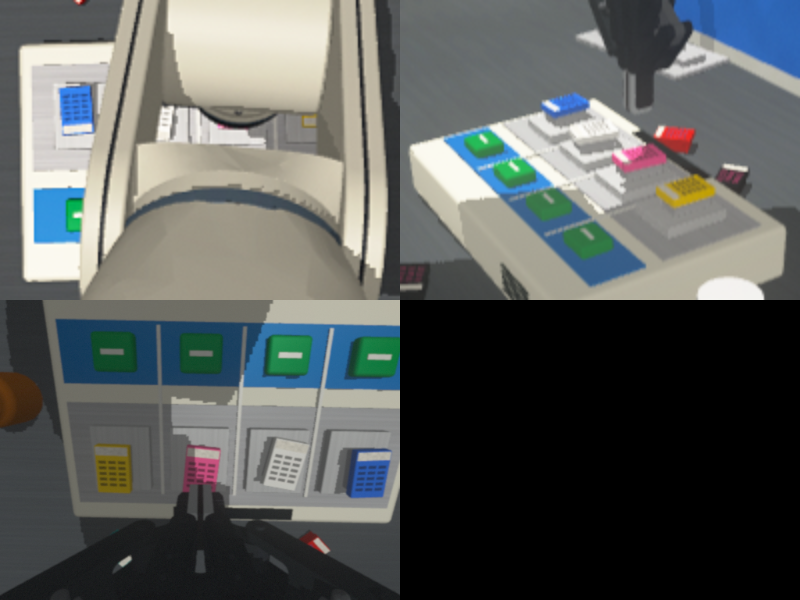

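The wrist picture shows the shut fingers in line with the pink block (block at full-size pixel ~(257,228), key2 at ~(258,67)). I cross-check both positions by casting wrist-camera rays.

```bash
python3 - <<'E'
from h import *
d=load("wrist1.npz")
for nm,lo,hi,z in(("pink",(155,120,60),(172,255,255),.088),("green",(65,120,50),(82,255,255),.072)):
    for r,c in blobs(d,lo,hi,100):
        x,y,w,h=cv2.boundingRect(c);print(nm,x,y,w,h,np.round([onz(d,x,y,z),onz(d,x+w,y+h,z),onz(d,*r[0],z)],4).tolist())
# white tab top of pink at about row 570-576
x=258
for v in range(180,240,6): print(v,d["img"][v,x],np.round(onz(d,x,v,.088),4))
f=192/np.tan(np.radians(float(d["vertical_fov"]))/2)
T=np.linalg.inv(d["pose"])
for p in([.5712,-.0606,.1327],[.572,-.061,.088],[.478,-.063,.072]):
    q=T@np.array(p+[1]);print(p,q[:2]/q[2]*f+[d["cx"],d["cy"]])
E
```

```text
pink 234 201 46 45 [[0.5571, -0.0755, 0.088], [0.5881, -0.0447, 0.088], [0.573, -0.0606, 0.088]]
green 446 47 66 52 [[0.4619, 0.0511, 0.072], [0.4909, 0.0982, 0.072], [0.4758, 0.0739, 0.072]]
green 339 45 60 51 [[0.4621, -0.0134, 0.072], [0.4906, 0.0271, 0.072], [0.476, 0.0062, 0.072]]
green 231 43 54 51 [[0.4622, -0.0785, 0.072], [0.4908, -0.0446, 0.072], [0.4759, -0.0622, 0.072]]
green 117 40 58 52 [[0.4619, -0.1473, 0.072], [0.491, -0.1139, 0.072], [0.4759, -0.1312, 0.072]]
180 [155 156 155] [ 0.5429 -0.0604  0.088 ]
186 [ 89  82 105] [ 0.5468 -0.0603  0.088 ]
192 [174 183 190] [ 0.5508 -0.0602  0.088 ]
198 [168 179 183] [ 0.5548 -0.0601  0.088 ]
204 [125  80 198] [ 0.5588 -0.06    0.088 ]
210 [ 77  54 117] [ 0.5629 -0.06    0.088 ]
216 [ 93  62 146] [ 0.567  -0.0599  0.088 ]
222 [118  75 185] [ 0.5712 -0.0598  0.088 ]
228 [ 88  59 137] [ 0.5754 -0.0597  0.088 ]
234 [ 69  50 104] [ 0.5797 -0.0596  0.088 ]
[0.5712, -0.0606, 0.1327] [256.28228041 254.29916165]
[0.572, -0.061, 0.088] [256.09541013 223.12164099]
[0.478, -0.063, 0.072] [256.14554398  71.57134764]
```

All views agree: pink centre about (0.571, -0.060), key2 about (0.4765, -0.0625). I expect contact at TCP z of about 0.099.

Request:
{"op": "carry_out", "data": {
  "rows": [
    [[0,0,0.3,0,0,0,0],[0,0,0.3,0,0,0,0],[0,0,0.2,0,0,0,0],[0,0,0.2,0,0,0,0],[0,0,0.1,0,0,0,0],[0,0,0,0,0,0,0],[0,0,0,0,0,0,0],[0,0,0,0,0,0,0]]
  ]
}}

```text
time_s: 4.25
tcp_pos: [0.5728, -0.0602, 0.1114]
ee_rot: [-0.003, -0.01, 1.0, -0.004]
wrist_force: [-0.1, 0.5, 0.5]
gripper_width: 0.0
```

Request:
{"op": "carry_out", "data": {
  "rows": [
    [[0,0,0.1,0,0,0,0],[0,0,0.1,0,0,0,0],[0,0,0.05,0,0,0,0],[0,0,0.05,0,0,0,0],[0,0,0,0,0,0,0],[0,0,0,0,0,0,0],[0,0,0,0,0,0,0],[0,0,0,0,0,0,0]]
  ]
}}

```text
time_s: 5.05
tcp_pos: [0.5732, -0.0604, 0.1022]
ee_rot: [-0.002, -0.01, 1.0, -0.004]
wrist_force: [-0.2, -0.3, -0.2]
gripper_width: 0.002
```

Request:
{"op": "carry_out", "data": {
  "rows": [
    [[0,0,0.05,0,0,0,0],[0,0,0.05,0,0,0,0],[0,0,0.04,0,0,0,0],[0,0,0,0,0,0,0],[0,0,0,0,0,0,0],[0,0,0,0,0,0,0],[0,0,0,0,0,0,0],[0,0,0,0,0,0,0]]
  ]
}}

```text
time_s: 5.85
tcp_pos: [0.5734, -0.0604, 0.0983]
ee_rot: [-0.002, -0.01, 1.0, -0.004]
wrist_force: [-0.3, -0.5, 0.8]
gripper_width: 0.001
```

```bash
python3 - <<'E'
from station import *
for i in range(4):
    get_image("side");s=get_state();print(s["tcp_pos"].round(4),s["wrist_force"].round(2),s["ft_torque"].round(2))
E
```

```text
[ 0.5734 -0.0604  0.0983] [0.22 0.62 1.77] [0.01 0.14 0.03]
[ 0.5734 -0.0604  0.0983] [-0.61 -0.06  2.92] [0.02 0.07 0.04]
[ 0.5734 -0.0604  0.0983] [-0.44  0.92  2.03] [ 0.02  0.08 -0.01]
[ 0.5734 -0.0604  0.0983] [-0.51 -0.5   0.97] [0.06 0.06 0.03]
```

Mean Fz is about 1.7 N, so contact has been made. One millimetre more, then hold.

Request:
{"op": "carry_out", "data": {
  "rows": [
    [[0,0,0.04,0,0,0,0],[0,0,0,0,0,0,0],[0,0,0,0,0,0,0],[0,0,0,0,0,0,0],[0,0,0,0,0,0,0],[0,0,0,0,0,0,0],[0,0,0,0,0,0,0],[0,0,0,0,0,0,0]]
  ]
}}

```text
time_s: 6.85
tcp_pos: [0.5735, -0.0604, 0.0972]
ee_rot: [-0.002, -0.01, 1.0, -0.004]
wrist_force: [-1.2, -0.0, 2.1]
gripper_width: -0.0
```

```bash
python3 - <<'E'
from station import *
from h import *
F=[]
for i in range(8):
    d=get_image("side");s=get_state();F.append(s["wrist_force"])
print(s["tcp_pos"].round(4),np.mean(F,0).round(2),np.std(F,0).round(2))
cv2.imwrite("pics/s2.png",cv2.resize(d["img"][120:240,190:350],None,fx=5,fy=5,interpolation=2))
print([(np.round(r[0],1),np.round(r[1],1)) for r,c in blobs(d,(155,120,60),(172,255,255))])
E
```

```text
[ 0.5735 -0.0604  0.0972] [-0.78  0.45  2.59] [0.37 0.37 0.56]
[(array([269.1, 179.6]), array([ 9.7, 25.8]))]
```

View pics/s2.png

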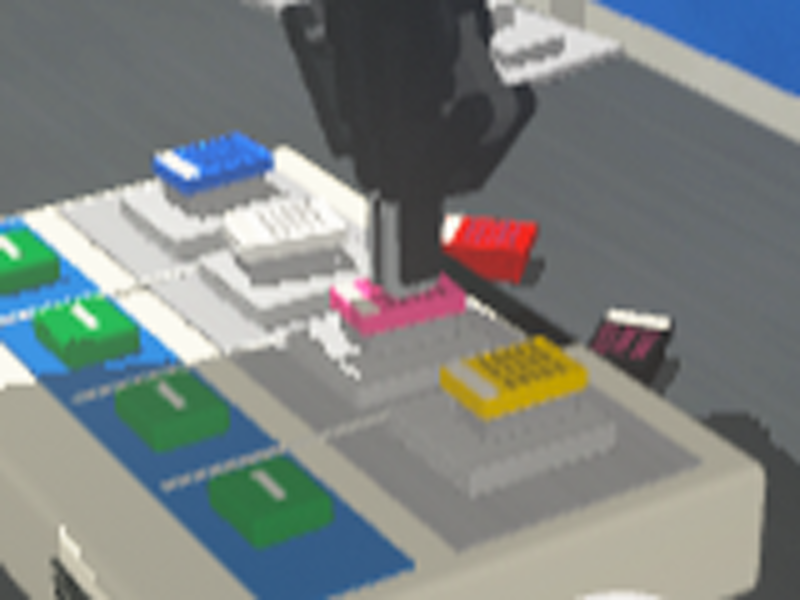

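The fingertips rest on the pink top at crop pixel (405,280). Fz is 2.6 N, held for over a second, and the block sits in place on a slightly lowered pad. Lift straight up, then go to the key in the same lane.

Request:
{"op": "carry_out", "data": {
  "rows": [
    [[0,0,-0.2,0,0,0,0],[0,0,-0.4,0,0,0,0],[0,0,-0.6,0,0,0,0],[0.2,0,-0.2,0,0,0,0],[0.6,0,0,0,0,0,0],[0.6,0,0,0,0,0,0],[0.6,0,0,0,0,0,0],[0.6,0,0,0,0,0,0]]
  ]
}}

```text
time_s: 8.05
tcp_pos: [0.4945, -0.0617, 0.1441]
ee_rot: [0.0, -0.01, 1.0, -0.005]
wrist_force: [0.1, 0.7, -0.0]
gripper_width: -0.002
```

Request:
{"op": "carry_out", "data": {
  "rows": [
    [[0.2,0,0.3,0,0,0,0],[0.2,0,0.3,0,0,0,0],[0.1,0,0.3,0,0,0,0],[0.05,0,0.3,0,0,0,0],[0,0,0.3,0,0,0,0],[0,0,0.1,0,0,0,0],[0,0,0,0,0,0,0],[0,0,0,0,0,0,0]]
  ]
}}

```text
time_s: 8.85
tcp_pos: [0.4763, -0.0625, 0.0911]
ee_rot: [-0.0, -0.01, 1.0, -0.004]
wrist_force: [0.2, 0.5, -0.2]
gripper_width: 0.0
```

```bash
python3 - <<'E'
from station import *
from h import *
s=get_state();print(s["tcp_pos"].round(4),s["wrist_force"])
a=get_image("side");b=get_image("wrist");np.savez("wrist3.npz",**b)
cv2.imwrite("pics/s3.png",np.hstack([cv2.resize(a["img"][110:260,150:350],(400,300)),cv2.resize(b["img"],(400,300))]))
print("side",[(np.round(r[0],1),np.round(r[1],1)) for r,c in blobs(a,(155,120,60),(172,255,255))])
for r,c in blobs(b,(65,120,50),(82,255,255),100): print(np.round(r[0],1),onz(b,*r[0],.072).round(4),cv2.boundingRect(c))
E
```

```text
[ 0.4763 -0.0625  0.0911] [ 0.17215354  0.47128754 -0.23457182]
side [(array([269.1, 178.4]), array([10.4, 25.7]))]
[491. 246.] [0.4736 0.0633 0.072 ] (471, 220, 41, 53)
[384.5 243.1] [0.4734 0.006  0.072 ] (350, 217, 70, 54)
[257.  233.5] [ 0.4695 -0.0626  0.072 ] (227, 214, 62, 43)
[130.5 237.5] [ 0.4736 -0.1306  0.072 ] (97, 211, 68, 54)
```

View pics/s3.png

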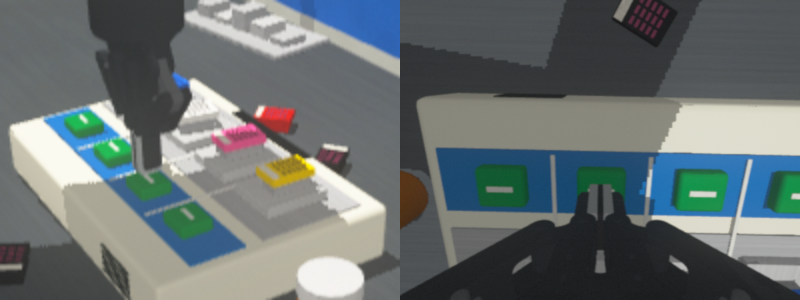

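The fingers stand over key2, wrist full-size pixel (257,234), and the pink block is back at its starting pixel (269.1,178.4). Now press.

Request:
{"op": "carry_out", "data": {
  "rows": [
    [[0,0,0.15,0,0,0,0],[0,0,0.15,0,0,0,0],[0,0,0.1,0,0,0,0],[0,0,0.1,0,0,0,0],[0,0,0,0,0,0,0],[0,0,0,0,0,0,0],[0,0,0,0,0,0,0],[0,0,0,0,0,0,0]]
  ]
}}

```text
time_s: 9.75
tcp_pos: [0.4774, -0.0627, 0.0763]
ee_rot: [0.001, -0.01, 1.0, -0.005]
wrist_force: [0.5, 0.1, -0.3]
gripper_width: 0.003
```

Request:
{"op": "carry_out", "data": {
  "rows": [
    [[0,0,0.05,0,0,0,0],[0,0,0.05,0,0,0,0],[0,0,0,0,0,0,0],[0,0,0,0,0,0,0],[0,0,0,0,0,0,0],[0,0,0,0,0,0,0],[0,0,0,0,0,0,0],[0,0,0,0,0,0,0]]
  ]
}}

```text
time_s: 10.55
tcp_pos: [0.4776, -0.0628, 0.0762]
ee_rot: [0.002, -0.01, 1.0, -0.005]
wrist_force: [-0.2, 0.2, -0.2]
gripper_width: 0.001
```

```bash
python3 - <<'E'
from station import *
from h import *
F=[]
for i in range(4):
    d=get_image("side");s=get_state();F.append(s["wrist_force"])
print(s["tcp_pos"].round(4),np.mean(F,0).round(2))
E
```

```text
[ 0.4776 -0.0628  0.0763] [ 0.02  0.21 -0.18]
```

z stays at 0.0763, about 7 mm below the contact height. One firmer push, with the force read at its end, will confirm the stop.

Request:
{"op": "carry_out", "data": {
  "rows": [
    [[0,0,0.1,0,0,0,0],[0,0,0.1,0,0,0,0],[0,0,0.1,0,0,0,0],[0,0,0.1,0,0,0,0],[0,0,0.1,0,0,0,0],[0,0,0.1,0,0,0,0],[0,0,0.1,0,0,0,0],[0,0,0.1,0,0,0,0]]
  ]
}}

```text
time_s: 11.55
tcp_pos: [0.4779, -0.0629, 0.0756]
ee_rot: [0.003, -0.01, 1.0, -0.005]
wrist_force: [-11.7, 2.4, 46.3]
gripper_width: 0.005
```

The push met a hard stop: 46 N against about 3 N of friction, so the key is bottomed. Withdraw straight up, then back.

Request:
{"op": "carry_out", "data": {
  "rows": [
    [[0,0,-0.1,0,0,0,0],[0,0,-0.3,0,0,0,0],[0,0,-0.8,0,0,0,0],[0,0,-1,0,0,0,0],[0,0,-1,0,0,0,0],[0,0.5,-1,0,0,0,0],[0,0.9,-0.5,0,0,0,0],[0,0.9,0,0,0,0,0]]
  ]
}}

```text
time_s: 12.35
tcp_pos: [0.4759, 0.0073, 0.2243]
ee_rot: [0.003, -0.008, 1.0, -0.005]
wrist_force: [0.1, -0.4, -0.5]
gripper_width: -0.002
```

Request:
{"op": "carry_out", "data": {
  "rows": [
    [[0.3,0.95,0,0,0,0,0],[0.3,0.95,0,0,0,0,0],[0.3,0.95,0,0,0,0,0],[0.3,0.95,0,0,0,0,0],[0.3,0.95,0,0,0,0,0],[0.3,0.95,0,0,0,0,0],[0.3,0.95,0,0,0,0,0],[0.3,0.95,0,0,0,0,0]]
  ]
}}

```text
time_s: 13.15
tcp_pos: [0.3985, 0.2426, 0.2244]
ee_rot: [0.006, -0.007, 1.0, -0.005]
wrist_force: [1.3, 0.6, 0.1]
gripper_width: 0.002
```

Request:
{"op": "carry_out", "data": {
  "rows": [
    [[0.2,0.95,0,0,0,0,0],[0.2,0.95,0,0,0,0,0],[0.2,0.95,0,0,0,0,0],[0.2,0.95,0,0,0,0,0],[0.1,0.5,0,0,0,0,0],[0,0,0,0,0,0,0],[0,0,0,0,0,0,0],[0,0,0,0,0,0,0]]
  ]
}}

```text
time_s: 13.95
tcp_pos: [0.3661, 0.3775, 0.2231]
ee_rot: [0.006, -0.009, 1.0, -0.005]
wrist_force: [-0.2, -0.7, 0.3]
gripper_width: -0.0
```

```bash
python3 - <<'E'
from station import *
from h import *
s=get_state();print(s["time_s"],s["tcp_pos"].round(4),s["wrist_force"].round(2))
for n in("top","side"):
    d=get_image(n);e=load(n+"0.npz")
    for nm,lo,hi in(("pink",(155,120,90),(172,255,255)),("green",(65,120,80),(82,255,255)),("yellow",(22,150,120),(35,255,255)),("blue",(104,150,60),(125,255,255))):
        for k in(e,d):
            print(n,nm,[tuple(np.round(r[0],1)) for r,c in blobs(k,lo,hi) if 130<r[0][1]<260 and 150<r[0][0]<330])
    if n=="top": ti=d["img"]; print("key depth",[(k["pose"]@np.append((ray(k,u,v)[1]*0),1))[2]+(ray(k,u,v)[1]*np.median(k["depth"][v-3:v+4,u-3:u+4]))[2] for k in(e,d) for u,v in((192,237),(230,236),(269,235),(308,233))])
cv2.imwrite("pics/f.png",np.hstack([cv2.resize(ti[130:280,150:400],(400,240)),cv2.resize(d["img"][130:310,150:350],(400,360))[:240]]))
cv2.imwrite("pics/f.png",np.hstack([cv2.resize(ti,(400,300)),cv2.resize(d["img"][140:290,150:350],(400,300))]))
E
```

```text
13.95 [0.3661 0.3775 0.2231] [-0.18 -0.7   0.3 ]
top pink [(np.float64(267.2), np.float64(179.6))]
top pink [(np.float64(267.2), np.float64(179.6))]
top green [(np.float64(192.0), np.float64(237.0)), (np.float64(230.5), np.float64(236.0)), (np.float64(269.5), np.float64(235.0)), (np.float64(308.0), np.float64(233.5))]
top green [(np.float64(192.0), np.float64(237.0)), (np.float64(230.5), np.float64(236.0)), (np.float64(269.5), np.float64(234.5)), (np.float64(308.0), np.float64(233.5))]
top yellow [(np.float64(308.5), np.float64(179.0))]
top yellow [(np.float64(308.5), np.float64(179.0))]
top blue [(np.float64(187.8), np.float64(184.4))]
top blue [(np.float64(187.6), np.float64(182.4))]
key depth [np.float64(0.0726366628908569), np.float64(0.07250868901911467), np.float64(0.07228289746262762), np.float64(0.07270438465939455), np.float64(0.07197614525603124), np.float64(0.07239097003627692), np.float64(0.06540647753332884), np.float64(0.07187405170000394)]
side pink [(np.float64(269.0), np.float64(178.1))]
side pink [(np.float64(269.0), np.float64(178.1))]
side green [(np.float64(243.4), np.float64(217.9)), (np.float64(223.5), np.float64(200.0)), (np.float64(206.1), np.float64(184.2)), (np.float64(191.5), np.float64(171.5))]
side green [(np.float64(243.4), np.float64(217.9)), (np.float64(223.6), np.float64(203.3)), (np.float64(206.2), np.float64(184.4)), (np.float64(191.5), np.float64(171.6))]
side yellow [(np.float64(292.2), np.float64(195.0))]
side yellow [(np.float64(292.2), np.float64(195.0))]
side blue [(np.float64(219.9), np.float64(203.4)), (np.float64(232.0), np.float64(152.1))]
side blue [(np.float64(219.9), np.float64(203.4)), (np.float64(232.0), np.float64(152.1))]
```

View pics/f.png

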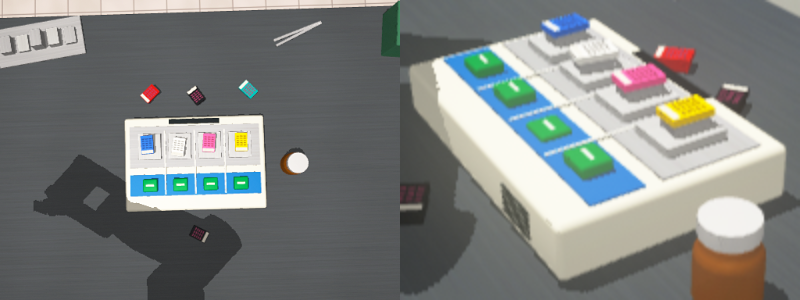

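Only the third key is lower: 65.4 mm against about 72 mm for the others. The blocks and jar are in place and the arm is clear. Blue's mask centre in the top view moved by 2 px, but in the side view it is unchanged, so I put that down to shadow. Handing in.

```bash
python3 -c "from station import *; print(close_job())"
```

```text
the job is handed in; nothing more can be done
None
```

I rested the shut fingertips on the pink block (third lane) at about 2–3 N for over a second, then lifted straight off. I then pressed the green key in its lane to its stop, drew the hand back clear and handed the job in at about 14 s.

**Last checks:**
- **Pressed key:** its top went from about 72 mm to 65.4 mm above the counter, so it is about 7 mm down. The final push met a hard stop at 46 N on the wrist.
- **Other keys:** the other three stayed at about 72 mm, which is up.
- **Blocks:** pink and yellow sit at their starting pixels in both the top and side views. White was checked by eye only.
- **Jar:** it looked in place by eye; I did not measure it.
- **Disagreement:** blue's mask centre moved 2 px in the top view but not at all in the side view. I took that as a shadow effect.

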